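# Level the grinder shelf on its foot and keep it pressed

## Task

The small sprung shelf on the kitchen counter is out of level. Lay the spirit level flat on it, lengthwise along the shelf, and let go of it; then grip the foot's knob, press it down so that the foot stands firmly on the base plate, and turn it until the bubble sits centred between its two lines. Finish while still gripping the knob and pressing the foot down with the bubble centred, so that a helper could tighten the clamp; leave the jar and the strainer where they stand.

Things in the scene. Friction and masses are not known exactly. Their poses are not given: they have to be found in the camera images.
- level_mid (a point): Centre of the aluminium spirit level, a loose bar 160 mm long (its x axis), 24 mm wide (y) and 34 mm high (z), 130 g more or less, black end caps, a green vial in the middle of its top face. At the start it lies on the counter, upright. The white bubble (18 mm long) in the vial can be seen from above.
- level: The same spirit level; origin at the centre of its underside, same axes.
- bubble (a joint): Place of the bubble along the level's x axis, as the angle in rad on the vial's 800 mm radius (0.01 = 8 mm; it equals the level's tilt): 0 = centred between the two black lines, which leave it 5 mm to each side; it moves to the higher end (positive: +x end higher), stops at +-0.0375 (30 mm), and takes about 1.5 s to settle.
- stand: Fixed steel base plate of the levelling stand, 150 mm (x) by 350 mm (y), 8 mm thick, origin at the centre of its underside on the counter. It carries the hinge of the shelf at its +y end and the foot comes down on it near its -y end (at y = -135 mm).
- shelf: Aluminium shelf plate hinged on the stand: origin on the hinge axis (along x), 46 mm above the counter; the plate reaches y = +5 to -330 mm and 75 mm to each side in x; its flat top is at z = +8 mm. A spring lifts the -y (knob) end: unpressed it stands 0.06 rad up. About 6 N down on the knob overcomes the spring; any more bears on the foot (press 10 to 20 N in all).
- shelf_spot (a point): Point on the shelf's top face, 110 mm from the hinge axis, where there is room to lay the level, along the shelf's y axis.
- knob: The foot's knob, near the shelf's -y end. Origin on its axis, on top of its flange (60 mm across, 5 mm thick, top 6 mm above the shelf's face, 60 mm above the counter when level). On it stands a black grip bar 50 mm long (x), 14 mm wide (y), 24 mm high: pinch it across the 14 mm, fingertips near or on the flange. It turns about z and stays where it is turned (friction 0.2 N m).
- knob_top (a point): Top centre of the knob's grip bar, 24 mm above the knob's origin, same axes. Turning clockwise seen from above shortens the foot: 12 mm per rad, so the pressed shelf (knob with it) sinks 12 mm, tilts 0.04 rad and the bubble shifts 32 mm per rad. At first the foot is too long; pressed, the shelf is level with the bar about parallel to the shelf's x axis, 0.5 to 1.2 rad clockwise from the start.
- foot: The steel foot under the knob with a rubber tip, 28 mm across; origin at its lower end. It hangs clear of the base plate until the knob is pressed down.
- strainer: Steel tea strainer, bowl 82 mm across and 34 mm high, handle along its x to 160 mm; origin under the bowl. Leave alone.
- jar: Closed green plastic jar, 80 mm across, about 115 mm high; leave alone.

How it is judged:
On the way:
1. the spirit level lies lengthwise on the shelf, let go of (contact force between level and shelf above 0.3 N and angle between the x axis of level and the y axis of shelf, either way round below 0.25 rad and angle between level's own z axis and vertical below 0.12 rad and contact force between level and the arm below 0.05 N and contact force between level and the fingers below 0.05 N), for 0.3 s.
At the end, for the whole second after the job is handed in: While the fingers still hold the knob (over 3 N) and press the foot onto the base plate (over 2 N), the bubble stays within 6 mm (0.008 rad) of the centre, the level lies on the shelf, along it within 0.25 rad, touched by nothing of the robot, and all is still (all of step 1 and value of joint bubble between -0.008 and 0.008 rad and contact force between foot and stand above 2 N and contact force between the fingers and knob above 3 N and angular speed of knob below 0.1 rad/s and linear speed of level below 0.02 m/s); the arm keeps its last pose, push and grip.
It fails at once if the jar or strainer is disturbed (moved over 30 mm) (distance of any of strainer, jar from where it was at the start of the episode above 0.03 m).
It also fails if it takes over 72 s, if anything falls off the work surface, if the arm or the gripper's body presses on something with over 40 N, if the wrist force passes 120 N, or if a joint passes its speed limit or range.

## Robot

A 6-joint arm with a two-finger parallel gripper is mounted at the origin on the work surface. World frame = base frame: x ahead of the robot, y to its left, z up, the work surface at z = 0. Lengths are in m, angles in rad, forces in N, time in s.
With the tool pointing down it reaches from about 0.3 to 0.775 m from the base axis. Payload 14.6 kg.
Tool frame: the origin (TCP) lies on the centre line of the jaws, within the pads' length; the fingertips stand 19 mm ahead of it and the grasp point (between the pads) is the TCP; y points along the fingers, x is the direction in which the jaws open and shut, and the axes are right-handed (so a half turn about y gives the same grasp; the last joint's range is limited). The gripper opens to 94 mm and grips with 3 to 60 N. Pads are 16 mm wide; open, the fingers measure 119 mm over their backs; the gripper's body (75 mm by 177 mm) begins 78 mm behind the grasp point.
Start: joints at [-1.289, 0.3, 1.521, -0, 1.321, -0.067], TCP at [0.188, -0.517, 0.224] pointing down, gripper open.
Joint ranges: [-3.03, 3.03], [-0.79, 2.21], [0.23, 2.52], [-1.04, 4.18], [0, 3.07], [-2.55, 2.55]. Speed limits (rad/s): [2.22, 2.22, 2.57, 3.14, 3.14, 3.14].

## Interface

Orientations are given as [roll, pitch, yaw] about the fixed x, y, z axes, in that order (R = Rz(yaw) Ry(pitch) Rx(roll)).
In Python, from station import ctrl, optics gives the robot as it stands.
- The arm moves only by the tool jog_arm, never from a script. Its argument "targets" is a list of rows, each a list of 3 entries, a list of its own where there are three numbers: the finger opening in cm, from 0 to 9.4, then the shift along the tool's x, y, z in cm, then the turn about the tool's y in rad. A call has 1 to 10 rows; each row is the pose to reach, as a shift and turn from the pose commanded when the call began, along the tool's axes at that moment; what a row does not reach only later rows make up. A row lasts 1/10 s, in which the tool goes at most 50 mm and 8.59 degrees, less where a joint would pass 70% of its speed; a pose out of reach is approached as far as the arm can. A call with a gripper value outside its range is refused whole. The fingers move at their own pace and stop on an object; "grip_force" is the grip in N (left out, the last holds). Time passes only in rows, so rows that repeat a pose let the fingers close. It gives the time, the measured TCP pose, the force and the opening at its end, in the units of the state.
- ctrl.get_obs(): the state, without advancing time (a new reading comes with each control period).
- optics.camera(name): name is "scene" or "top" or "wrist"; returns a dict with "img" (384x512x3 uint8, red, green, blue), "range_z" (384x512 float32, m along the optical axis (not along the pixel's ray), 0 where there is no reading), "camera_matrix" (3x3 intrinsics, pixels), "world_to_cam" (4x4, takes a point from world to camera coordinates); the wrist camera has in their place "mount" (4x4, takes a point from camera to tool coordinates, whose origin is the TCP and whose axes are the tool frame's). Camera axes: x right, y up, looking along -z (the intrinsics and any distortion apply to the point x, -y, -z); pixel columns grow to the right and rows downward; lengths in m; the calibration is good to about 2 mm. A picture is of the moment at which its call begins: read the wrist's pose just before it.
- ctrl.hand_in(): hands the job in, once; it reports no verdict.
The state is a dict: "time_s": time; "qpos": joint angles; "joint_vel": joint speeds; "tau": joint torques, N m; "ee_pos": TCP position; "eef_rot": TCP orientation; "force": force on the tool from outside, world axes, zero at the start; "moment": the same for the moment, N m; "grip_width": finger opening in m.
Only numpy, scipy, OpenCV 4.12 (cv2) and the standard library are available. Lean on these libraries where they do the work, as an engineer would, in place of code of your own. Each camera call takes 0.05 s, during which the arm holds its last target. There are 200 camera calls.

## Working session

There is one attempt and no reset: what is moved stays moved. The work goes in short steps, Python scripts to look and compute and a tool call to move; the robot and the scene stay as the last step left them, time stands still between calls to the robot, and variables do not carry over. Pictures are saved under pics/ and viewed, about 8 in all and at most 12, crops included, and the job is handed in when it is done.

Besides the shell and the picture viewer there is one more tool, called after ">>>" by a JSON object that holds its "name" and its "arguments", one argument or row to a line. jog_arm: Moves the arm, as the interface text tells. Its arguments: {"type":"object","properties":{"targets":{"type":"array","items":{"type":"array"}},"grip_force":{"type":"number"}},"required":["targets"]}

```bash
mkdir -p pics; ls
python3 - <<'E'
from station import ctrl, optics
import cv2,numpy as np
o=ctrl.get_obs();print(o)
a=[]
for n in("scene","top"):
    c=optics.camera(n);np.savez(f'pics/{n}.npz',**c);a.append(c['img']);print(n,c['camera_matrix'].tolist(),c['world_to_cam'].round(4).tolist(),{k for k in c})
cv2.imwrite('pics/a.png',cv2.resize(a[1],(800,600))[:,:,::-1]);cv2.imwrite('pics/b.png',cv2.resize(a[0],(800,600))[:,:,::-1])
E
```

```text
pics
{'time_s': 0.0, 'qpos': array([-1.28858225e+00,  3.00457559e-01,  1.52159408e+00, -2.00560347e-05,
        1.32070865e+00, -6.65763815e-02]), 'joint_vel': array([-0.00139383,  0.00126272, -0.00164456,  0.00043368, -0.00052594,
        0.00035455]), 'tau': array([ 8.76952035e-04, -5.31806231e+01, -3.52738667e+01,  7.08495034e-02,
        2.44282099e-02, -1.36215681e-04]), 'ee_pos': array([ 0.18790411, -0.51664133,  0.22388825]), 'eef_rot': array([-1.57073803e+00,  1.16634283e-03, -1.22200086e+00]), 'force': array([-0.02656066,  0.5722306 , -0.33479272]), 'moment': array([ 0.06798872,  0.05933353, -0.00517891]), 'grip_width': 0.09378367913739623}
scene [[353.4236610453179, 0.0, 257.1965318168492], [0.0, 353.4236610453179, 191.8462853290556], [0.0, 0.0, 1.0]] [[-0.3701, 0.9289, -0.0107, 0.1871], [-0.7969, -0.3116, 0.5175, 0.661], [0.4774, 0.2001, 0.8556, -1.3152], [0.0, 0.0, 0.0, 1.0]] {'camera_matrix', 'img', 'range_z', 'world_to_cam'}
top [[387.0842550597558, 0.0, 259.0128481866158], [0.0, 387.0842550597558, 195.37333675861484], [0.0, 0.0, 1.0]] [[-0.0031, -1.0, -0.0067, 0.0462], [0.9898, -0.0041, 0.1425, -0.5761], [-0.1425, -0.0062, 0.9898, -0.8464], [0.0, 0.0, 0.0, 1.0]] {'camera_matrix', 'img', 'range_z', 'world_to_cam'}
```

View pics/a.png

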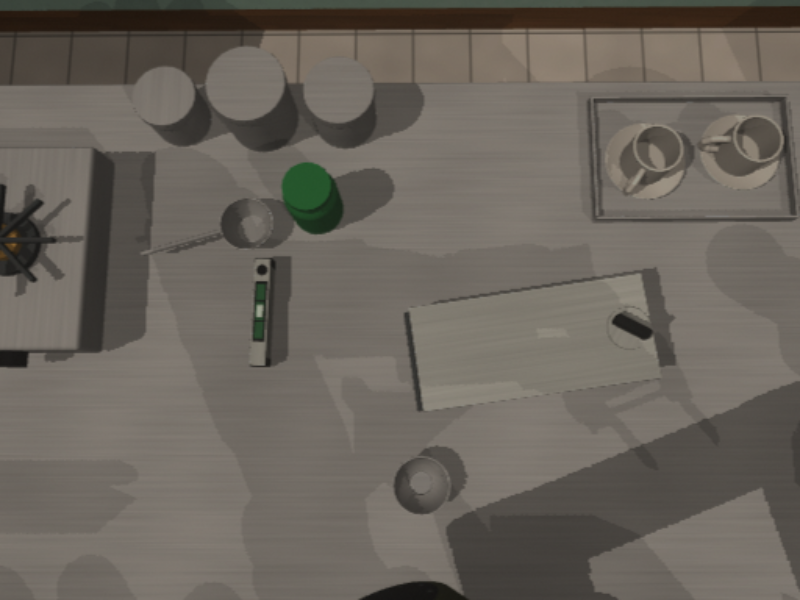

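View pics/b.png

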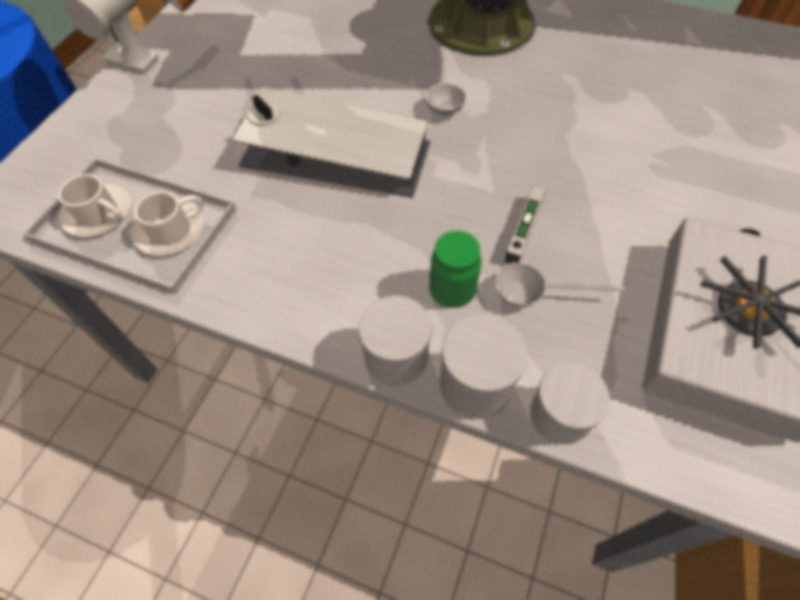

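The top view shows the level at about (260,312), running along image vertical. The shelf spans (405..660, 270..410), with the black knob bar at (632,326). The jar is at (310,195) and the strainer at (247,223), both close to the level's far end. The scene view matches this.

```bash
cat > h.py <<'E'
import numpy as np,cv2
from scipy.spatial.transform import Rotation as R
def cloud(c,T=None):
    """world points HxWx3 from range; T world_to_cam"""
    K=c['camera_matrix'];T=np.linalg.inv(c['world_to_cam'] if T is None else T)
    v,u=np.mgrid[:384,:512];d=c['range_z']
    P=np.stack([(u-K[0,2])/K[0,0]*d,-(v-K[1,2])/K[1,1]*d,-d],-1)
    W=P@T[:3,:3].T+T[:3,3];W[d<=0]=np.nan
    return W
def ray(c,uv,z,T=None):
    K=c['camera_matrix'];T=np.linalg.inv(c['world_to_cam'] if T is None else T)
    uv=np.atleast_2d(np.asarray(uv,float))
    d=np.c_[(uv[:,0]-K[0,2])/K[0,0],-(uv[:,1]-K[1,2])/K[1,1],-np.ones(len(uv))]@T[:3,:3].T
    return T[:3,3]+d*((z-T[2,3])/d[:,2])[:,None]
def tool(o): 
    T=np.eye(4);T[:3,:3]=R.from_euler('xyz',o['eef_rot']).as_matrix();T[:3,3]=o['ee_pos'];return T
def rect(P):
    (c,s,a)=cv2.minAreaRect((P[:,:2]*1000).astype(np.float32));b=cv2.boxPoints((c,s,a))
    e=[b[1]-b[0],b[2]-b[1]];l=max(e,key=np.linalg.norm)
    return np.array(c)/1000,np.array(s),np.arctan2(l[1],l[0])
E
python3 - <<'E'
from h import *
for n in('top','scene'):
    c=np.load(f'pics/{n}.npz');W=cloud(c);hsv=cv2.cvtColor(c['img'],cv2.COLOR_RGB2HSV)
    print(n,'counter z',np.nanmedian(W[...,2][(abs(W[...,0]-.45)<.1)&(abs(W[...,1]-.05)<.05)]))
    def box(x0,x1,y0,y1,z0,z1):
        return (W[...,0]>x0)&(W[...,0]<x1)&(W[...,1]>y0)&(W[...,1]<y1)&(W[...,2]>z0)&(W[...,2]<z1)
    # level
    m=box(.3,.58,.12,.35,.02,.06)
    k,l,s,ct=cv2.connectedComponentsWithStats(m.astype(np.uint8))
    for i in range(1,k):
        if s[i,4]>40:
            P=W[l==i];print(' comp',s[i].tolist(),ct[i].round(),rect(P),np.median(P[:,2]))
    g=(hsv[...,0]>40)&(hsv[...,0]<90)&(hsv[...,1]>80)&box(.3,.58,.12,.35,.015,.06)
    print(' green',g.sum(),rect(W[g]))
    # shelf
    m=box(.2,.6,-.6,-.05,.04,.11);k,l,s,ct=cv2.connectedComponentsWithStats(m.astype(np.uint8))
    i=1+s[1:,4].argmax();P=W[l==i];sh=rect(P);print(' shelf',sh)
    f=P[(abs(P[:,:2]-sh[0]).max(1)<.08)];A=np.linalg.lstsq(np.c_[f[:,:2],np.ones(len(f))],f[:,2],rcond=None)[0];print(' plane',A)
    d=(hsv[...,2]<50)&box(.2,.6,-.6,-.25,.075,.14);print(' knob',d.sum(),rect(W[d]),np.percentile(W[d][:,2],[5,50,95]),W[d].mean(0))
E
```

```text
top counter z 0.0002502824276323645
 comp [160, 195, 14, 40, 461] [166. 215.] (array([0.53450012, 0.25909253]), array([24.56702232, 90.25872803]), np.float32(-0.01762737)) 0.03387604105128039
 green 65 (array([0.54540485, 0.26067969]), array([12.65054989, 30.25988579]), np.float32(-0.072545655))
 shelf (array([ 0.52554059, -0.17167366]), array([150.30630493, 265.02774048]), np.float32(-1.4357964))
 plane [ 0.00993099 -0.06818517  0.04877374]
 knob 155 (array([ 0.53829797, -0.26718423]), array([45.93044662, 14.60856056]), np.float32(1.0197997)) [0.08626999 0.10075775 0.10365847] [ 0.53663829 -0.26863019  0.0991825 ]
scene counter z 0.001469865310720353
 comp [333, 118, 17, 26, 220] [341. 130.] (array([0.53411633, 0.26166739]), array([24.04500008, 91.07661438]), np.float32(-0.01631155)) 0.03485810701705461
 green 25 (array([0.54547375, 0.26089963]), array([ 9.99143219, 23.96048546]), np.float32(-0.069692574))
 shelf (array([ 0.52478821, -0.17143404]), array([153.90132141, 262.09249878]), np.float32(-1.4422667))
 plane [ 0.01085946 -0.07814375  0.04781553]
 knob 46 (array([ 0.54415533, -0.26451987]), array([36.88541412,  8.28726482]), np.float32(1.0386424)) [0.08661779 0.09962357 0.10379579] [ 0.5455078  -0.26543161  0.0971954 ]
```

Run:
```python
from h import *
for n in('top','scene'):
    c=np.load(f'pics/{n}.npz');W=cloud(c);hsv=cv2.cvtColor(c['img'],cv2.COLOR_RGB2HSV)
    def box(x0,x1,y0,y1,z0,z1):
        return (W[...,0]>x0)&(W[...,0]<x1)&(W[...,1]>y0)&(W[...,1]<y1)&(W[...,2]>z0)&(W[...,2]<z1)
    def comps(m,t=''):
        k,l,s,ct=cv2.connectedComponentsWithStats(m.astype(np.uint8))
        for i in range(1,k):
            if s[i,4]>40:
                P=W[l==i];r=rect(P);print(n,t,s[i].tolist(),r[0].round(4),r[1].round(1),r[2].round(4),'z',np.percentile(P[:,2],[5,50,95]).round(4))
    comps(box(.3,.8,.12,.45,.015,.14),'level side')
    comps(box(.3,.7,-.6,.06,.03,.085),'shelf')
    w=(hsv[...,1]<50)&(hsv[...,2]>130)
    m=box(.3,.75,-.6,.06,.05,.09);P=W[m];A=np.linalg.lstsq(np.c_[P[:,:2],np.ones(len(P))],P[:,2],rcond=None)[0];print('plane',A.round(4),np.hypot(*A[:2]),'dir',np.arctan2(A[1],A[0]))
    comps(box(.3,.75,-.6,-.2,.088,.14),'knobtop')
    # full corners of level by ray for check
    v=c['img'][185:235,155:180] if n=='top' else None
c=np.load('pics/top.npz');cv2.imwrite('pics/c.png',cv2.resize(c['img'][150:250,140:190],None,fx=6,fy=6,interpolation=cv2.INTER_NEAREST)[:,:,::-1])
```

```text
top level side [181, 104, 39, 45, 1320] [0.7306 0.1777] [74.6 74.5] 1.1552 z [0.0314 0.113  0.1165]
top level side [90, 126, 85, 38, 540] [0.7011 0.3434] [ 80.8 199.2] -1.5091 z [0.0163 0.031  0.038 ]
top level side [160, 165, 16, 70, 838] [0.5702 0.2584] [ 25.6 161.6] -0.0183 z [0.0209 0.0338 0.0369]
top shelf [262, 175, 162, 88, 10112] [ 0.5208 -0.137 ] [150.3 335. ] -1.434 z [0.0538 0.0633 0.0741]
top shelf [253, 292, 36, 28, 118] [0.336  0.0154] [81.9 46.9] 1.2268 z [0.0305 0.0337 0.0363]
plane [ 0.0063 -0.0638  0.0515] 0.06414781863008882 dir -1.4724992754594857
top knobtop [393, 201, 25, 16, 187] [ 0.5388 -0.2678] [50.  14.3] 1.0746 z [0.091  0.1008 0.1036]
scene level side [324, 118, 26, 49, 459] [0.5704 0.2608] [ 24.2 163.7] -0.0203 z [0.0238 0.0346 0.0373]
scene level side [275, 147, 33, 48, 1311] [0.7378 0.1825] [76.4 74.6] 1.1541 z [0.0253 0.0958 0.1165]
scene level side [318, 168, 82, 28, 494] [0.674  0.3366] [ 81.2 197.5] -1.0428 z [0.0163 0.0306 0.0389]
scene shelf [273, 55, 22, 16, 51] [0.3382 0.0137] [82.1 42.7] 1.1508 z [0.0311 0.0342 0.0375]
scene shelf [150, 56, 124, 58, 4240] [ 0.521  -0.1345] [155.  335.8] -1.4319 z [0.0541 0.0635 0.0745]
plane [ 0.0082 -0.0633  0.0516] 0.06380860634213645 dir -1.4424445283960738
scene knobtop [162, 60, 13, 15, 95] [ 0.5395 -0.265 ] [50.4 16.3] 1.0615 z [0.0901 0.1012 0.1042]
```

View pics/c.png

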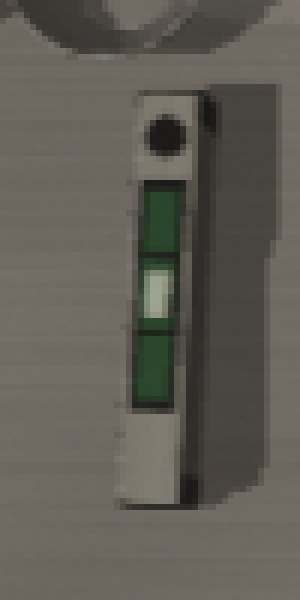

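The level lies along world x at (0.570, 0.2595), with its top at z=0.034. The hinge is at about (0.499, 0.0245) and the shelf yaw is 0.138. The knob is at (0.539, −0.266), with its bar at yaw 1.07. The two cameras agree to within about 3 mm. Next I move above the level.

>>> {"name": "jog_arm", "arguments": {
  "targets": [
    [9.4, [-60, 5, 62.4], -2.774],
    [9.4, [-60, 5, 62.4], -2.774],
    [9.4, [-60, 5, 62.4], -2.774],
    [9.4, [-60, 5, 62.4], -2.774],
    [9.4, [-60, 5, 62.4], -2.774],
    [9.4, [-60, 5, 62.4], -2.774],
    [9.4, [-60, 5, 62.4], -2.774],
    [9.4, [-60, 5, 62.4], -2.774],
    [9.4, [-60, 5, 62.4], -2.774],
    [9.4, [-60, 5, 62.4], -2.774]
  ]
}}

```text
time_s: 1.1
ee_pos: [0.4083, -0.0667, 0.1956]
eef_rot: [-1.571, -0.0, 0.284]
force: [0.1, -0.5, 0.1]
grip_width: 0.0938
```

```bash
cat > go.py <<'E'
import sys
from h import *
from station import ctrl
def go(x,y,z,yaw):
    o=ctrl.get_obs();T=tool(o);d=(np.array([x,y,z])-o['ee_pos'])@T[:3,:3]*100
    print('t',o['time_s'],'pos',o['ee_pos'].round(4),'rot',o['eef_rot'].round(3),'F',o['force'].round(1),'M',o['moment'].round(2),'w',round(o['grip_width'],4))
    print('shift cm',d.round(2),'turn',round(o['eef_rot'][2]-yaw,3))
if __name__=='__main__': go(*map(float,sys.argv[1:5]))
E
python3 go.py .568 .2595 .13 1.552
```

```text
t 1.1 pos [ 0.4083 -0.0667  0.1956] rot [-1.571 -0.     0.284] F [ 0.1 -0.5  0.1] M [-0.06 -0.13  0.  ] w 0.0938
shift cm [24.47  6.56 26.84] turn -1.268
```

>>> {"name": "jog_arm", "arguments": {
  "targets": [
    [7, [24.5, 6.5, 26.8], -1.268],
    [7, [24.5, 6.5, 26.8], -1.268],
    [7, [24.5, 6.5, 26.8], -1.268],
    [7, [24.5, 6.5, 26.8], -1.268],
    [7, [24.5, 6.5, 26.8], -1.268],
    [7, [24.5, 6.5, 26.8], -1.268],
    [7, [24.5, 6.5, 26.8], -1.268],
    [7, [24.5, 6.5, 26.8], -1.268],
    [7, [24.5, 6.5, 26.8], -1.268],
    [7, [24.5, 6.5, 26.8], -1.268]
  ]
}}

```text
time_s: 2.1
ee_pos: [0.5696, 0.2566, 0.1297]
eef_rot: [-1.569, 0.001, 1.548]
force: [-0.1, 0.2, 0.5]
grip_width: 0.07
```

```bash
python3 go.py .568 .2595 .028 1.552
python3 - <<'E'
from h import *
from station import ctrl,optics
o=ctrl.get_obs();T=tool(o);c=optics.camera('wrist');W=cloud(c,np.linalg.inv(T@c['mount']))
m=(W[...,2]>.02)&(W[...,2]<.05)&(abs(W[...,0]-.57)<.1)&(abs(W[...,1]-.26)<.03)
print(m.sum(),rect(W[m]),np.percentile(W[m][:,2],[5,50,95]))
cv2.imwrite('pics/w1.png',c['img'][:,:,::-1])
E
```

```text
t 2.1 pos [0.5696 0.2566 0.1297] rot [-1.569e+00  1.000e-03  1.548e+00] F [-0.1  0.2  0.5] M [ 0.02 -0.18 -0.02] w 0.07
shift cm [ 0.29 10.17  0.15] turn -0.004
5416 (array([0.57164136, 0.25887311]), array([ 24.34976196, 161.26577759]), np.float32(-0.019855369)) [0.03332768 0.03489057 0.03699509]
```

View pics/w1.png

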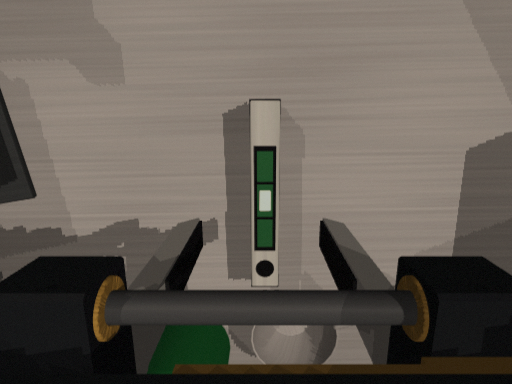

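The wrist view shows the level between the open fingers at about (265,195), with the jar and strainer clear below. The measured centre is (0.5716, 0.2589). Now I descend and grip it.

>>> {"name": "jog_arm", "arguments": {
  "targets": [
    [7, [0.25, 5, 0], 0],
    [7, [0.25, 9, 0], 0],
    [7, [0.25, 10.2, 0], 0],
    [7, [0.25, 10.2, 0], 0],
    [2, [0.25, 10.2, 0], 0],
    [2, [0.25, 10.2, 0], 0],
    [2, [0.25, 10.2, 0], 0],
    [2, [0.25, 10.2, 0], 0],
    [2, [0.25, 10.2, 0], 0],
    [2, [0.25, 10.2, 0], 0]
  ],
  "grip_force": 25
}}

```text
time_s: 3.15
ee_pos: [0.57, 0.2588, 0.0288]
eef_rot: [-1.571, -0.0, 1.546]
force: [-0.1, 1.8, 1.3]
grip_width: 0.0252
```

```bash
python3 go.py .5138 -.0845 .15 0.138
```

```text
t 3.15 pos [0.57   0.2588 0.0288] rot [-1.571 -0.     1.546] F [-0.1  1.8  1.3] M [ 0.39 -0.22 -0.03] w 0.0252
shift cm [-34.45 -12.12   4.77] turn 1.408
```

>>> {"name": "jog_arm", "arguments": {
  "targets": [
    [2, [0, -5, 0], 0],
    [2, [0, -10, 0], 0],
    [2, [-5, -12.1, 0.7], 0.15],
    [2, [-9, -12.1, 1.4], 0.3],
    [2, [-13, -12.1, 2], 0.45],
    [2, [-17, -12.1, 2.5], 0.6],
    [2, [-21, -12.1, 3], 0.75],
    [2, [-25, -12.1, 3.5], 0.9],
    [2, [-29, -12.1, 4], 1.05],
    [2, [-32, -12.1, 4.5], 1.2]
  ]
}}

```text
time_s: 4.15
ee_pos: [0.5165, -0.0621, 0.1496]
eef_rot: [-1.571, 0.0, 0.339]
force: [-0.5, 0.5, -1.4]
grip_width: 0.0235
```

```bash
python3 go.py .5138 -.0845 .11 0.138
```

```text
t 4.15 pos [ 0.5165 -0.0621  0.1496] rot [-1.571  0.     0.339] F [-0.5  0.5 -1.4] M [-0.05 -0.11 -0.03] w 0.0235
shift cm [-0.99  3.96 -2.02] turn 0.201
```

>>> {"name": "jog_arm", "arguments": {
  "targets": [
    [2, [-1, 2, -2], 0.15],
    [2, [-1, 4, -2], 0.2],
    [2, [-1, 4, -2], 0.2],
    [2, [-1, 4.6, -2], 0.2],
    [2, [-1, 5.1, -2], 0.2],
    [2, [-1, 5.3, -2], 0.2],
    [2, [-1, 5.4, -2], 0.2],
    [2, [-1, 5.4, -2], 0.2]
  ]
}}

```text
time_s: 4.95
ee_pos: [0.5146, -0.0822, 0.0958]
eef_rot: [-1.571, -0.0, 0.147]
force: [-0.2, 0.4, -1.6]
grip_width: 0.0235
```

```bash
python3 go.py .5138 -.0845 .093 0.138
python3 - <<'E'
from h import *
from station import ctrl,optics
o=ctrl.get_obs();T=tool(o);c=optics.camera('wrist');W=cloud(c,np.linalg.inv(T@c['mount']))
t=optics.camera('top')
cv2.imwrite('pics/w2.png',np.hstack([cv2.resize(c['img'],(400,300)),cv2.resize(t['img'],(400,300))])[:,:,::-1])
E
```

```text
t 4.95 pos [ 0.5146 -0.0822  0.0958] rot [-1.571 -0.     0.147] F [-0.2  0.4 -1.6] M [ 0.01 -0.13  0.01] w 0.0235
shift cm [-0.11  0.28 -0.22] turn 0.009
```

View pics/w2.png

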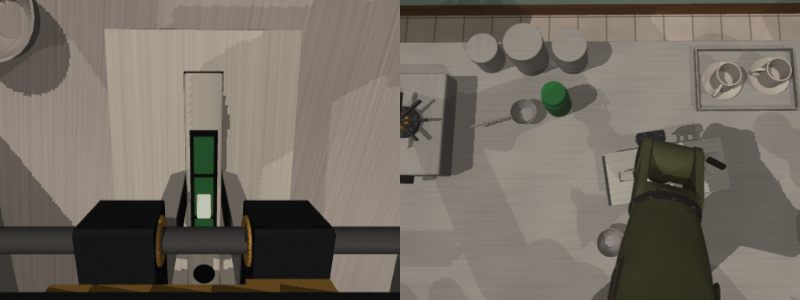

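The wrist view shows the level held along the shelf's centre line, just above it. I lower it a touch, release and retreat.

>>> {"name": "jog_arm", "arguments": {
  "targets": [
    [2, [-0.1, 0.2, -0.2], 0.01],
    [2, [-0.1, 0.35, -0.2], 0.01],
    [2, [-0.1, 0.35, -0.2], 0.01],
    [5, [-0.1, 0.35, -0.2], 0.01],
    [5, [-0.1, 0.35, -0.2], 0.01],
    [5, [-0.1, 0.35, -0.2], 0.01],
    [5, [-0.1, 0, -0.2], 0.01],
    [5, [-0.1, -3, -0.2], 0.01],
    [5, [-0.1, -7, -0.2], 0.01],
    [5, [-0.1, -9, -0.2], 0.01]
  ]
}}

```text
time_s: 6.05
ee_pos: [0.5144, -0.0846, 0.1889]
eef_rot: [-1.572, -0.003, 0.136]
force: [-0.6, -0.3, -0.5]
grip_width: 0.05
```

```bash
python3 go.py .537 -.264 .17 -.503
python3 - <<'E'
from h import *
from station import ctrl,optics
o=ctrl.get_obs();T=tool(o);c=optics.camera('wrist');W=cloud(c,np.linalg.inv(T@c['mount']))
m=(W[...,2]>.08)&(W[...,2]<.115)&(abs(W[...,0]-.515)<.06)&(abs(W[...,1]+.08)<.11)
P=W[m];print(m.sum(),rect(P),np.percentile(P[:,2],[5,50,95]),np.polyfit(P[:,1],P[:,2],1))
E
```

```text
t 6.05 pos [ 0.5144 -0.0846  0.1889] rot [-1.572 -0.003  0.136] F [-0.6 -0.3 -0.5] M [-0.04 -0.08 -0.01] w 0.05
shift cm [ -0.2    1.91 -18.08] turn 0.639
5518 (array([ 0.51476984, -0.08623241]), array([ 24.22118759, 161.51184082]), np.float32(-1.4318665)) [0.0904377  0.09566107 0.09980591] [-0.06410353  0.0901969 ]
```

The level lies on the shelf along its axis (angle −1.432, slope 0.064). Next I move above the knob.

>>> {"name": "jog_arm", "arguments": {
  "targets": [
    [4, [-0.2, 0, -5], 0.15],
    [4, [-0.2, 1, -10], 0.3],
    [4, [-0.2, 1.9, -14], 0.45],
    [4, [-0.2, 1.9, -18.1], 0.64],
    [4, [-0.2, 1.9, -18.1], 0.64],
    [4, [-0.2, 1.9, -18.1], 0.64],
    [4, [-0.2, 1.9, -18.1], 0.64]
  ]
}}

```text
time_s: 6.8
ee_pos: [0.5362, -0.2636, 0.1664]
eef_rot: [-1.571, 0.0, -0.502]
force: [0.6, 0.3, -1.6]
grip_width: 0.0399
```

Run:
```python
from h import *
from go import go
from station import ctrl,optics
o=ctrl.get_obs();T=tool(o);c=optics.camera('wrist');W=cloud(c,np.linalg.inv(T@c['mount']))
m=(W[...,2]>.09)&(W[...,2]<.12)&(abs(W[...,0]-.54)<.05)&(abs(W[...,1]+.266)<.05)
P=W[m];r=rect(P);print(m.sum(),r,np.percentile(P[:,2],[5,50,95]))
go(*r[0],.1,-.503)
cv2.imwrite('pics/w3.png',c['img'][:,:,::-1])
```

```text
1238 (array([ 0.54015784, -0.26822943]), array([49.59747696, 13.83765316]), np.float32(1.0503583)) [0.0999705  0.10214024 0.1036869 ]
t 6.85 pos [ 0.5363 -0.2633  0.1666] rot [-1.571  0.    -0.502] F [-0.1  0.1  0.1] M [-0.01 -0.07 -0.04] w 0.0401
shift cm [ 0.57  6.66 -0.25] turn 0.001
```

View pics/w3.png

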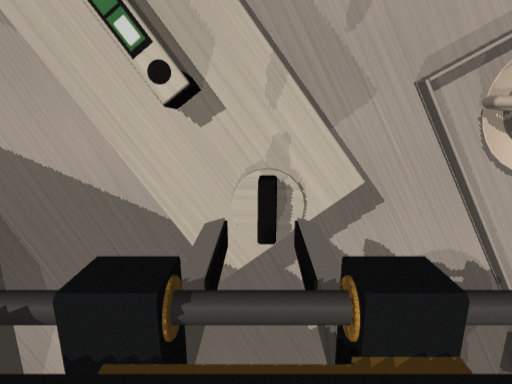

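The wrist view shows the bar centred between the fingers at (267,208), and the bubble at the knob-side end of the vial. I descend and grip the bar.

>>> {"name": "jog_arm", "arguments": {
  "targets": [
    [4, [0.5, 3, -0.25], 0],
    [4, [0.55, 5.5, -0.25], 0.02],
    [4, [0.55, 6.5, -0.25], 0.02],
    [4, [0.55, 6.6, -0.25], 0.02],
    [0.8, [0.55, 6.6, -0.25], 0.02],
    [0.8, [0.55, 6.6, -0.25], 0.02],
    [0.8, [0.55, 6.6, -0.25], 0.02],
    [0.8, [0.55, 6.6, -0.25], 0.02],
    [0.8, [0.55, 6.6, -0.25], 0.02],
    [0.8, [0.55, 6.6, -0.25], 0.02]
  ],
  "grip_force": 30
}}

```text
time_s: 7.85
ee_pos: [0.5393, -0.2685, 0.1009]
eef_rot: [-1.571, 0.002, -0.524]
force: [-6.0, 3.3, 2.3]
grip_width: 0.0136
```

```bash
python3 go.py .5398 -.2727 .092 -.52
```

```text
t 7.85 pos [ 0.5393 -0.2685  0.1009] rot [-1.571  0.002 -0.524] F [-6.   3.3  2.3] M [0.46 0.95 0.17] w 0.0136
shift cm [ 0.25  0.89 -0.33] turn -0.004
```

>>> {"name": "jog_arm", "arguments": {
  "targets": [
    [0.8, [-0.08, 0.3, 0], 0],
    [0.8, [-0.08, 0.5, 0], 0],
    [0.8, [-0.08, 0.7, -0.05], 0],
    [0.8, [-0.08, 0.8, -0.1], 0],
    [0.8, [-0.08, 0.8, -0.1], 0]
  ]
}}

```text
time_s: 8.35
ee_pos: [0.5393, -0.2694, 0.094]
eef_rot: [-1.57, -0.002, -0.524]
force: [-3.7, -0.0, 12.3]
grip_width: 0.0141
```

>>> {"name": "jog_arm", "arguments": {
  "targets": [
    [0.8, [-0.05, 0.1, 0], 0],
    [0.8, [-0.05, 0.1, 0], 0],
    [0.8, [-0.05, 0.1, 0], 0]
  ]
}}

```text
time_s: 8.65
ee_pos: [0.5393, -0.2694, 0.0937]
eef_rot: [-1.57, -0.003, -0.524]
force: [-3.2, 1.9, 15.8]
grip_width: 0.0139
```

Run:
```python
from h import *
from go import go
from station import ctrl,optics
go(.54,-.2727,.08,-1.43)
o=ctrl.get_obs();c=optics.camera('wrist');t=optics.camera('top');s=optics.camera('scene')
cv2.imwrite('pics/w4.png',np.vstack([np.hstack([cv2.resize(c['img'],(400,300)),cv2.resize(t['img'][160:256,256:384],(400,300))]),cv2.resize(s['img'][40:115,145:288],(800,420))])[:600,:,::-1])
```

```text
t 8.65 pos [ 0.5393 -0.2694  0.0937] rot [-1.57  -0.003 -0.524] F [-3.2  1.9 15.8] M [0.36 0.3  0.08] w 0.0139
shift cm [ 0.22  1.37 -0.25] turn 0.906
```

View pics/w4.png

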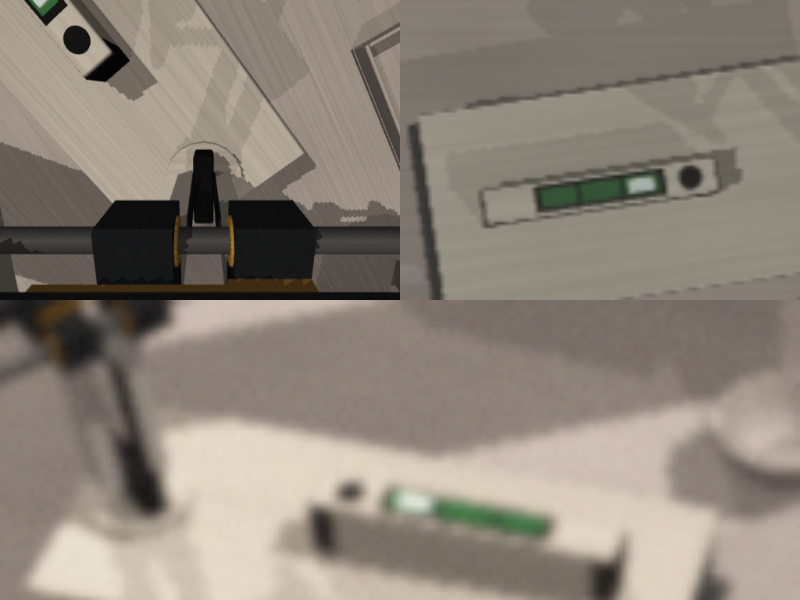

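The top view shows the vial clearly, with the bubble at the knob-side end (as expected, foot too long). At 15.8 N the foot is firm. I turn 0.6 rad clockwise and sink with it.

>>> {"name": "jog_arm", "arguments": {
  "targets": [
    [0.8, [0.01, 0.07, -0.01], 0.06],
    [0.8, [0.02, 0.14, -0.02], 0.12],
    [0.8, [0.03, 0.22, -0.03], 0.18],
    [0.8, [0.04, 0.29, -0.04], 0.24],
    [0.8, [0.05, 0.36, -0.06], 0.3],
    [0.8, [0.06, 0.43, -0.07], 0.36],
    [0.8, [0.07, 0.5, -0.08], 0.42],
    [0.8, [0.08, 0.58, -0.09], 0.48],
    [0.8, [0.09, 0.65, -0.1], 0.54],
    [0.8, [0.09, 0.72, -0.11], 0.6]
  ]
}}

```text
time_s: 9.8
ee_pos: [0.5392, -0.2701, 0.0862]
eef_rot: [-1.569, -0.001, -1.126]
force: [-5.2, 7.5, 18.4]
grip_width: 0.0137
```

```bash
cat > bub.py <<'E'
from h import *
from go import go
from station import optics
import sys
def bub(t):
    """top view: bubble offset along vial from vial centre, m (+ = toward knob), vial ~68 mm long"""
    hsv=cv2.cvtColor(t['img'],cv2.COLOR_RGB2HSV);v,u=np.mgrid[:384,:512]
    roi=(u>256)&(u<384)&(v>160)&(v<256)
    g=roi&(hsv[...,0]>45)&(hsv[...,0]<85)&(hsv[...,1]>75)
    k,l,s,_=cv2.connectedComponentsWithStats(cv2.morphologyEx(g.astype(np.uint8),cv2.MORPH_CLOSE,np.ones((9,9))))
    i=1+s[1:,4].argmax();y,x=np.nonzero(l==i);W=ray(t,np.c_[x,y],.09)[:,:2]
    ax=np.array([.137,-.9906]);a=W@ax
    gr=t['img'].astype(float).mean(2)[y,x]
    # inner rows of vial only
    p=W@np.array([.9906,.137]);inn=abs(p-np.median(p))<.005
    b=inn&(gr>.5*(gr[inn].max()+np.median(gr[inn])))
    print('vial',a.min().round(4),a.max().round(4),'bubble',a[b].min().round(4),a[b].max().round(4),'n',b.sum(),'offset mm',(1000*((a[b].min()+a[b].max())-(a.min()+a.max()))/2).round(1))
if __name__=='__main__':
    go(.54,-.2727,.08,-1.43)
    t=optics.camera('top');bub(t)
    for n in sys.argv[1:]: cv2.imwrite(n,cv2.resize(t['img'][160:256,256:384],(800,600),interpolation=cv2.INTER_CUBIC)[:,:,::-1])
E
python3 bub.py
```

```text
t 9.8 pos [ 0.5392 -0.2701  0.0862] rot [-1.569e+00 -1.000e-03 -1.126e+00] F [-5.2  7.5 18.4] M [1.28 0.66 0.06] w 0.0137
shift cm [ 0.26  0.62 -0.04] turn 0.304
vial 0.1171 0.1616 bubble 0.1192 0.157 n 27 offset mm -1.2
```

>>> {"name": "jog_arm", "arguments": {
  "targets": [
    [0.8, [-0.04, 0.07, 0], 0.06],
    [0.8, [-0.08, 0.14, 0], 0.12],
    [0.8, [-0.08, 0.2, 0], 0.18],
    [0.8, [-0.08, 0.22, 0], 0.2],
    [0.8, [-0.08, 0.22, 0], 0.2],
    [0.8, [-0.08, 0.22, 0], 0.2],
    [0.8, [-0.08, 0.22, 0], 0.2],
    [0.8, [-0.08, 0.22, 0], 0.2],
    [0.8, [-0.08, 0.22, 0], 0.2],
    [0.8, [-0.08, 0.22, 0], 0.2]
  ]
}}

```text
time_s: 10.85
ee_pos: [0.5391, -0.2702, 0.084]
eef_rot: [-1.568, -0.002, -1.324]
force: [-2.0, 1.0, 13.9]
grip_width: 0.0136
```

>>> {"name": "jog_arm", "arguments": {
  "targets": [
    [0.8, [0, 0, 0], 0],
    [0.8, [0, 0, 0], 0],
    [0.8, [0, 0, 0], 0],
    [0.8, [0, 0, 0], 0],
    [0.8, [0, 0, 0], 0],
    [0.8, [0, 0, 0], 0],
    [0.8, [0, 0, 0], 0]
  ]
}}

```text
time_s: 11.55
ee_pos: [0.5391, -0.2702, 0.084]
eef_rot: [-1.568, -0.002, -1.324]
force: [-2.4, 1.5, 14.8]
grip_width: 0.0141
```

```bash
python3 bub.py pics/b2.png
```

```text
t 11.55 pos [ 0.5391 -0.2702  0.084 ] rot [-1.568 -0.002 -1.324] F [-2.4  1.5 14.8] M [0.34 0.2  0.02] w 0.0141
shift cm [0.27 0.4  0.02] turn 0.106
vial 0.1171 0.1485 bubble 0.1481 0.1485 n 2 offset mm 15.5
```

View pics/b2.png

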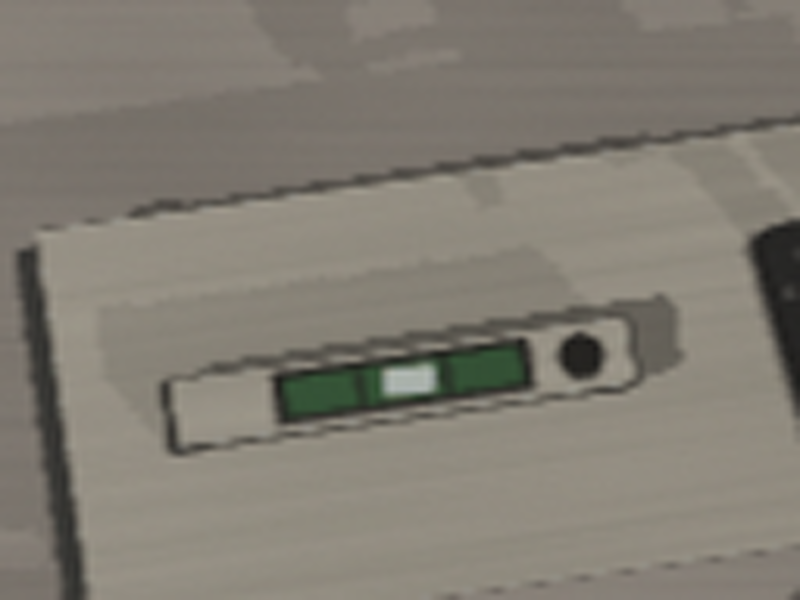

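The lines are at x≈362 and 446 and the bubble spans 382–438, so it sits about 2 mm toward the knob. I make a small final turn and wait for it to settle.

>>> {"name": "jog_arm", "arguments": {
  "targets": [
    [0.8, [0, 0.04, 0], 0.03],
    [0.8, [0, 0.08, 0], 0.06],
    [0.8, [0, 0.08, 0], 0.06],
    [0.8, [0, 0.08, 0], 0.06],
    [0.8, [0, 0.08, 0], 0.06],
    [0.8, [0, 0.08, 0], 0.06],
    [0.8, [0, 0.08, 0], 0.06],
    [0.8, [0, 0.08, 0], 0.06],
    [0.8, [0, 0.08, 0], 0.06],
    [0.8, [0, 0.08, 0], 0.06]
  ]
}}

```text
time_s: 12.6
ee_pos: [0.5391, -0.2702, 0.0833]
eef_rot: [-1.568, -0.002, -1.384]
force: [-3.2, 0.6, 14.6]
grip_width: 0.0139
```

>>> {"name": "jog_arm", "arguments": {
  "targets": [
    [0.8, [0, 0, 0], 0],
    [0.8, [0, 0, 0], 0],
    [0.8, [0, 0, 0], 0],
    [0.8, [0, 0, 0], 0],
    [0.8, [0, 0, 0], 0],
    [0.8, [0, 0, 0], 0],
    [0.8, [0, 0, 0], 0],
    [0.8, [0, 0, 0], 0],
    [0.8, [0, 0, 0], 0],
    [0.8, [0, 0, 0], 0]
  ]
}}

```text
time_s: 13.6
ee_pos: [0.5391, -0.2702, 0.0833]
eef_rot: [-1.568, -0.002, -1.384]
force: [-1.6, 0.3, 15.2]
grip_width: 0.0138
```

```bash
python3 bub.py pics/b3.png
```

```text
t 13.6 pos [ 0.5391 -0.2702  0.0833] rot [-1.568 -0.002 -1.384] F [-1.6  0.3 15.2] M [0.33 0.22 0.03] w 0.0138
shift cm [0.26 0.33 0.04] turn 0.046
vial 0.1665 0.1973 bubble 0.1665 0.1669 n 2 offset mm -15.2
```

View pics/b3.png

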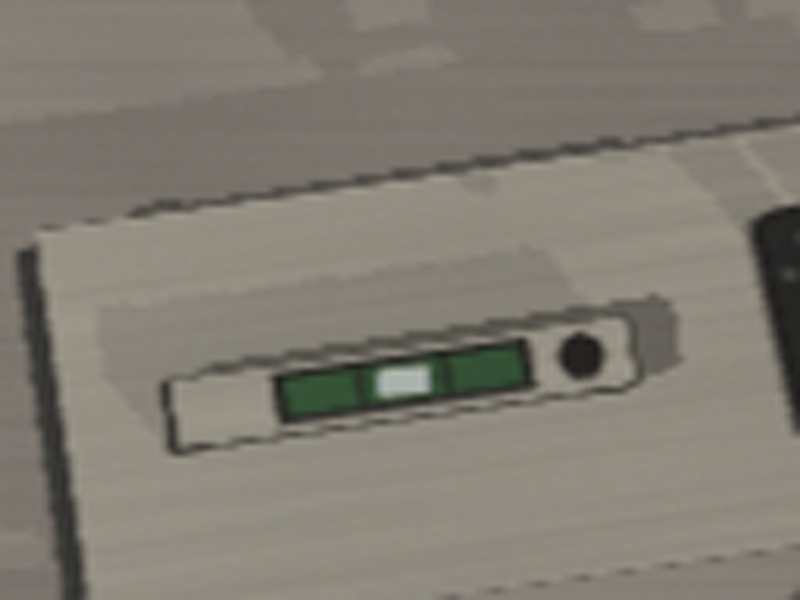

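The bubble spans 376–431 between the lines at 362 and 446, so it is centred. The push is a steady 15 N and the grip holds, so I hand in.

```bash
python3 -c "
from station import ctrl
print(ctrl.hand_in())"
```

```text
the job is handed in; nothing more can be done
None
```

The level is on the shelf and let go, and I handed the job in at about 13.6 s with the gripper still holding the knob and pressing the foot down. In all, I turned the knob about 0.86 rad clockwise.

**Last checks:**
- **Bubble:** in the top camera it was centred between the two lines to within about 1 mm.
- **Push:** the downward force held steady at about 15 N. By the 6 N spring figure, that leaves roughly 9 N on the foot, which I did not measure directly.
- **Grip:** commanded at 30 N, with the fingers closed on the 14 mm bar.
- **Level:** the wrist camera measured it along the shelf axis to within about 0.01 rad after I let go. In the later top views it was still in place and not touched.
- **Jar and strainer:** I kept clear of both. The last full top view, taken just before I set the level down, showed them in place.

**Check that failed:** my script for measuring the bubble split the vial in its colour mask and gave meaningless offsets of about ±15 mm. I ignored it and read the bubble and line positions from the enlarged top-camera pictures instead.

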